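# Bobby-pin tin through the gap to the heart tray

### The arm

A 6-joint arm with a two-finger parallel gripper is mounted at the origin on the work surface. World frame = base frame: x ahead of the robot, y to its left, z up, the work surface at z = 0. Lengths are in m, angles in degrees, forces in N, time in s.
With the tool pointing down it reaches from about 0.3 to 0.875 m from the base axis. Payload 6.4 kg.
Tool frame: the origin (TCP) lies between the finger pads; the fingertips stand 19 mm ahead of it and the grasp point (between the pads) is the TCP (ctrl.finger_overhang is the distance from the TCP to the fingertips, in m); y points along the fingers, x is the direction in which the jaws open and shut, and the axes are right-handed (so a half turn about y gives the same grasp; the last joint's range is limited). The gripper opens to 85 mm and grips with 20 to 120 N. Pads are 22 mm wide; open, the fingers measure 114 mm over their backs; the gripper's body (76 mm by 85 mm) begins 54 mm behind the grasp point. The pads swing forward as they close: fully open they stand 13 mm farther back than shut.
Start: joints at [54.872, 10.359, 92.074, -0, 77.567, -11.82], TCP at [0.228, 0.528, 0.25] pointing down, gripper open.
Joint ranges: [-171.53, 171.53], [-51.25, 118.39], [17.06, 147.69], [-65.23, 245.23], [0, 150.52], [-178.68, 178.68]. Speed limits (degrees/s): [147.25, 147.25, 172.46, 180, 180, 180].

### API

Orientations are given as a 3x3 rotation matrix whose columns are the frame's x, y, z axes.
In Python, from plant import telemetry, viewer, ctrl gives the robot as it stands. The module is installed in compiled form; this text tells all that it offers.
- The arm moves only by the tool arm_command, never from a script. Its argument "motion" is a list of rows, each an object of numbers: "tx", "ty", "tz": the shift along the tool's x, y, z in m; "ax", "ay", "az": the turn, a rotation vector about the tool's x, y, z in degrees; "hand": the opening, from 0 (shut) to 1 (fully open). In form: [{"tx": .., "ty": .., "tz": .., "ax": .., "ay": .., "az": .., "hand": ..}, ...]. A call has 1 to 12 rows; each row shifts and turns the commanded pose from where the row before left it, along the tool's axes as they then stand; what a row does not reach is not made up. A row lasts 1/8 s, in which the tool goes at most 62.5 mm and 10.7 degrees, less where a joint would pass 70% of its speed; a pose out of reach is approached as far as the arm can. A call is refused whole if a number of a shift passes 0.0625 or a number of a turn 10.7, either way. A call with a gripper value outside its range is refused whole. The fingers move at their own pace and stop on an object; the grip force is fixed at half the most. Time passes only in rows, so rows that do not move let the fingers close. It gives the time, the measured TCP pose, the force and the opening at its end, in the units of the state.
- telemetry.read_state(): the state, without advancing time (a new reading comes with each control period).
- viewer.read_camera(name): name is "scene" or "top" or "wrist"; returns a dict with "img" (400x640x3 uint8, red, green, blue), "range_z" (400x640 float32, m along the optical axis (not along the pixel's ray), 0 where there is no reading), "fx", "fy", "cx", "cy" (pixels), "eye" and "rotation" of the camera in the world. Camera axes: x right, y up, looking along -z (the intrinsics and any distortion apply to the point x, -y, -z); pixel columns grow to the right and rows downward; lengths in m; the calibration is good to about 2 mm. A picture is of the moment at which its call begins.
- ctrl.finish_job(): hands the job in, once; it reports no verdict.
The state is a dict: "time": time; "qpos": joint angles; "qd": joint speeds; "tau": joint torques, N m; "ee_pos": TCP position; "tcp_rot": TCP orientation; "wrist_force": force on the tool from outside, world axes, zero at the start; "ft_torque": the same for the moment, N m; "grip_width": opening from 0.0 (shut) to 1.0 (fully open).
Only numpy, scipy, OpenCV 4.12 (cv2) and the standard library are available. Lean on these libraries where they do the work, as an engineer would, in place of code of your own. Each camera call takes 0.05 s, during which the arm holds its last target.

### The job

Push the round aluminium tin of bobby pins across the table, through the narrow gap between the mint brush holder and the pink-lidded cream jar, and on until it nestles in the cleft of the heart-shaped mirror tray. Slide it flat on the table all the way without picking it up or tipping it, and do not shove the tray out of its place. Leave the brushes, nail polish, lipstick and perfume where they are.

Things in the scene. Friction and masses are not known exactly. Their poses are not given: they have to be found in the camera images.
- tin_center (a point): Round aluminium tin with screw-top lid, loose, upright, 66 mm diameter, 28 mm high, about 0.1 kg; point at its centre, half-way up (14 mm above the table); z along its axis.
- brush_holder: Mint hard-silicone brush holder, stuck firmly to the table and immovable: a block 90 mm (its x) by 70 mm (its y) by 58 mm high, edges rounded about 6 mm, six shallow holes in its top. Origin at the centre of its underside. The gap lies along its -y side (the flat face 35 mm from the origin); its +x axis is the direction of passage through the gap: the tin starts on the -x side, 140 to 190 mm behind, and the tray lies on the +x side.
- jar_mid (a point): Cream jar, white with pink lid, immovable: an upright cylinder of 72 mm diameter, 55 mm high; point on its axis, half-way up. It stands beside the holder's -y face, within 8 mm of level with the holder's middle; the free gap between jar and holder face is 72 to 76 mm wide.
- heart_tray: Heart-shaped mirror tray with brass rim, loose, about 0.7 kg, 12 mm thick with a flat top. Origin on the underside, midway between the centres of the two round lobes (radius 45 mm, centred at y = +50 and -50 mm); the cleft between the lobes looks along -x, towards the gap, the heart's point is at x = +114 mm. It slides on the table if pushed with several newtons.
- cleft (a point): Where the tin's centre is when the tin rests in the cleft of the tray touching both lobes: 60 mm from the tray's origin along the tray's -x, 14 mm above the table. Moves with the tray.
- brush_a_mid (a point): Bystander, to be left alone: slim wooden make-up brush lying flat, 170 mm long, handle 10 mm thick, brass ferrule, bristle head 13 to 16 mm thick towards its +x; point at the middle of its length, 5 mm above the table; x along the brush.
- brush_b_mid (a point): Bystander, to be left alone: slim wooden make-up brush lying flat, 170 mm long, handle 10 mm thick, brass ferrule, bristle head 13 to 16 mm thick towards its +x; point at the middle of its length, 5 mm above the table; x along the brush.
- brush_c_mid (a point): Bystander, to be left alone: slim wooden make-up brush lying flat, 170 mm long, handle 10 mm thick, brass ferrule, bristle head 13 to 16 mm thick towards its +x; point at the middle of its length, 5 mm above the table; x along the brush.
- nail_polish_mid (a point): Bystander, to be left alone: nail polish bottle, crimson, 30 mm diameter, black cap, 64 mm high, upright; point on its axis half-way up.
- lipstick_mid (a point): Bystander, to be left alone: lipstick, black with brass cap, 21 mm diameter, 62 mm high, upright; point on its axis half-way up.
- perfume_mid (a point): Bystander, to be left alone: amber perfume bottle with brass cap, 42 mm diameter, 79 mm high, upright; point on its axis half-way up.
- tin: The same tin; origin at the centre of its underside.
Not all that is in view belongs to the job. Leave any black or blue look-alike of the brush_holder alone.

How it is judged (in metres and radians):
On the way:
1. the tin is in the gap between the brush holder and the jar, flat on the table (x of tin_center in the frame of brush_holder between -0.02 and 0.02 m and y of tin_center in the frame of brush_holder between -0.082 and -0.064 m and height (world z) of tin_center below 0.018 m and angle between tin_center's own z axis and vertical below 0.06 rad), for 0.05 s.
At the end, for the whole second after the job is handed in: The tin stands flat and still in the cleft of the heart tray, its centre within 10 mm of the nested position; the tray is within 20 mm of where it began; brushes, nail polish, lipstick and perfume are within 15 mm of where they began (horizontal distance between tin_center and cleft below 0.01 m and linear speed of tin below 0.01 m/s and distance of heart_tray from where it was at the start of the episode below 0.02 m and height (world z) of tin_center below 0.018 m and angle between tin_center's own z axis and vertical below 0.06 rad and distance of each of brush_a_mid, brush_b_mid, brush_c_mid, nail_polish_mid, lipstick_mid, perfume_mid from where it was at the start of the episode below 0.015 m); the robot touches nothing.
It fails at once if the tin was lifted more than 5 mm off the table (height (world z) of tin_center above 0.019 m).
It fails at once if the tin was tipped (angle between tin_center's own z axis and vertical above 0.2 rad).
It fails at once if the tray was shoved more than 20 mm (distance of heart_tray from where it was at the start of the episode above 0.02 m).
It fails at once if a brush, the nail polish, the lipstick or the perfume was moved more than 15 mm (distance of any of brush_a_mid, brush_b_mid, brush_c_mid, nail_polish_mid, lipstick_mid, perfume_mid from where it was at the start of the episode above 0.015 m).
It also fails if it takes over 56 s, if anything falls off the work surface, if the arm or the gripper's body presses on something with over 40 N, if the wrist force passes 120 N, or if a joint passes its speed limit or range.

## Working session

There is one attempt and no reset: what is moved stays moved. The work goes in short steps, Python scripts to look and compute and a tool call to move; the robot and the scene stay as the last step left them, time stands still between calls to the robot, and variables do not carry over. Pictures are saved under pics/ and viewed, and the job is handed in when it is done.

Besides the shell and the picture viewer there is one more tool, called after "Call:" in YAML: its name, and indented under it one key for each argument. arm_command: Moves the arm, as the interface text tells. Its arguments: {"type":"object","properties":{"motion":{"type":"array"}},"required":["motion"]}

```bash
mkdir -p pics; cat > h.py <<'E'
import numpy as np, cv2
from plant import telemetry, viewer, ctrl
def snap(n,f):
    c=viewer.read_camera(n); cv2.imwrite('pics/'+f+'.png',c['img'][:,:,::-1]); np.savez('pics/'+f+'.npz',**c); return c
def world(c,u,v,z=None):
    R=np.array(c['rotation']);e=np.array(c['eye'])
    d=R@np.array([(u-c['cx'])/c['fx'],-(v-c['cy'])/c['fy'],-1.0])
    t=c['range_z'][int(round(v)),int(round(u))] if z is None else (z-e[2])/d[2]
    return e+t*d
E
python3 - <<'E'
from h import *
for n in('top','scene'):
    c=snap(n,n+'0'); print({k:(v if np.size(v)<12 else np.shape(v)) for k,v in c.items()})
s=telemetry.read_state();print(s)
E
```

```text
{'img': (400, 640, 3), 'range_z': (400, 640), 'fx': 476.8595136953733, 'fy': 476.8595136953733, 'cx': 321.7896915966221, 'cy': 197.6779883403836, 'eye': array([0.36009521, 0.0106091 , 1.08942119]), 'rotation': array([[ 0.04104616,  0.97844648, -0.20238007],
       [-0.999156  ,  0.03987528, -0.00986107],
       [-0.00157857,  0.20261402,  0.97925741]])}
{'img': (400, 640, 3), 'range_z': (400, 640), 'fx': 367.52016610975085, 'fy': 367.52016610975085, 'cx': 321.1656348662259, 'cy': 202.10327307514504, 'eye': array([ 0.96210844, -0.46759923,  0.52247438]), 'rotation': array([[ 0.76373105, -0.37631059,  0.52450473],
       [ 0.64553005,  0.44216923, -0.62271769],
       [ 0.00241541,  0.81417241,  0.58061817]])}
{'time': 0.1, 'qpos': array([ 5.48734845e+01,  1.03964160e+01,  9.21251258e+01, -1.61411271e-03,
        7.75674858e+01, -1.18185333e+01]), 'qd': array([-0.05194421, -0.12915128, -0.09150724,  0.04271637,  0.05588674,
        0.00786169]), 'tau': array([ 7.94169882e-04, -4.45882702e+01, -3.52239597e+01, -1.98138082e-04,
        4.19263015e-03,  1.80380272e-05]), 'ee_pos': array([0.22721908, 0.52770078, 0.24949296]), 'tcp_rot': array([[ 3.95667197e-01, -8.71543773e-04, -9.18393548e-01],
       [ 9.18392693e-01, -1.28667550e-03,  3.95668050e-01],
       [-1.52651650e-03, -9.99998792e-01,  2.91324143e-04]]), 'wrist_force': array([-0.89258062,  0.44180744,  0.41273504]), 'ft_torque': array([-0.00491643,  0.00846739, -0.06210324]), 'grip_width': 1.001524976494142}
```

View pics/top0.png

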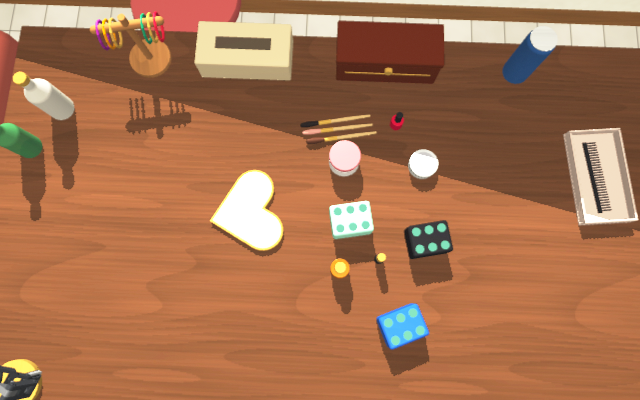

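View pics/scene0.png

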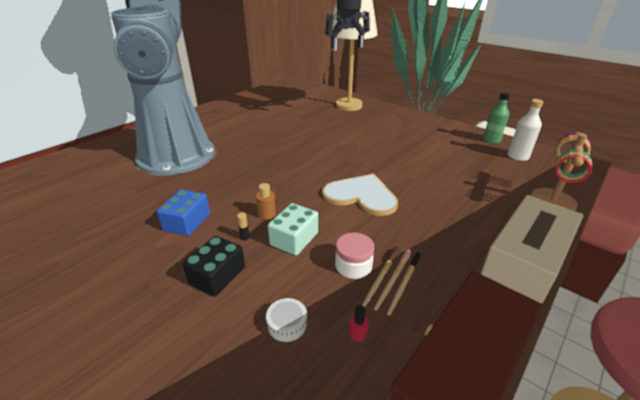

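Top view: the tin is at about (423,163), the jar at (345,158), the mint holder at (351,220) and the tray at (247,210). The three brushes are near (340,130). Next I'll build a point cloud for precise fits.

```bash
cat > m.py <<'E'
from h import *
from scipy.optimize import least_squares
def cloud(c):
    R=np.array(c['rotation']);e=np.array(c['eye']);v,u=np.mgrid[:400,:640];d=c['range_z']
    p=np.stack([(u-c['cx'])/c['fx']*d,-(v-c['cy'])/c['fy']*d,-d],-1)
    return p@R.T+e
def circ(P):
    h=cv2.convexHull(P.astype(np.float32))[:,0]
    r=cv2.minEnclosingCircle(h); return r
E
python3 - <<'E'
from m import *
c=dict(np.load('pics/top0.npz'));P=cloud(c)
def reg(u0,u1,v0,v1,z0,z1):
    Q=P[v0:v1,u0:u1].reshape(-1,3);return Q[(Q[:,2]>z0)&(Q[:,2]<z1)]
T=reg(230,420,280,390,-.05,.05);print('table z',np.median(T[:,2]),T[:,2].std())
for n,b in dict(tin=(400,447,140,188,.02,.04),jar=(322,368,133,185,.045,.065),polish=(385,410,105,135,.02,.08),lip=(370,392,245,270,.03,.08),perf=(325,355,252,285,.03,.1)).items():
    Q=reg(*b);(x,r)=circ(Q[:,:2]);print(n,len(Q),x,r,Q[:,:2].mean(0),np.median(Q[:,2]))
Q=reg(322,380,195,245,.05,.066);r=cv2.minAreaRect(Q[:,:2].astype(np.float32));print('holder',r,Q[:,:2].mean(0),cv2.boxPoints(r))
Q=reg(205,290,165,255,.008,.02);print('tray',len(Q),np.median(Q[:,2]))
def f(p):
    cs,sn=np.cos(p[2]),np.sin(p[2]);L=(Q[:,:2]-p[:2])@np.array([[cs,-sn],[sn,cs]])
    return L
# centroid of heart model & fit by mask IoU
def model(p,G):
    cs,sn=np.cos(p[2]),np.sin(p[2]);L=(G-p[:2])@np.array([[cs,-sn],[sn,cs]])
    x,y=L[:,0],abs(L[:,1])
    lobe=np.hypot(x,y-.05)-.045
    # tangent from point (.114,0) to the lobe circle
    d=np.hypot(.114,.05);a=np.arctan2(.05,-.114)-np.arcsin(.045/d)  # dir of outer tangent
    t=np.array([np.cos(a),np.sin(a)]);n=np.array([t[1],-t[0]])
    line=(x-.114)*n[0]+y*n[1]
    # body: region between line, and x> tangent pts/ lobes center chord
    body=np.maximum.reduce([line, -x-0*y])
    return np.minimum(lobe,body)
A=P[160:260,200:295].reshape(-1,3);M=(A[:,2]>.006)&(A[:,2]<.025)
def cost(p):
    m=1/(1+np.exp(model(p,A[:,:2])/.001));return ((m-M)**2).sum()
from scipy.optimize import minimize
m=Q[:,:2].mean(0);best=min((minimize(cost,[m[0],m[1],a],method='Nelder-Mead',options=dict(xatol=1e-5,fatol=1e-3,maxiter=800)) for a in np.arange(0,6.3,.4)),key=lambda r:r.fun)
p=best.x;print('tray',p,np.degrees(p[2]),best.fun,M.sum(),'cleft',p[:2]-.06*np.array([np.cos(p[2]),np.sin(p[2])]))
# brushes
B=reg(295,385,105,150,.004,.03);print('brush extents',B.min(0),B.max(0))
im=cv2.resize(c['img'][95:260,200:460],None,fx=3,fy=3,interpolation=cv2.INTER_CUBIC);cv2.imwrite('pics/crop0.png',im[:,:,::-1])
E
```

```text
table z -0.0004068935065120183 0.0032237676131587904
tin 635 (0.6727638840675354, -0.2093276083469391) 0.03404081240296364 [ 0.67157601 -0.20845594] 0.02726229165246541
jar 770 (0.6749956607818604, -0.025775188580155373) 0.03635387122631073 [ 0.67342789 -0.0252705 ] 0.05445946202563989
polish 159 (0.7714840769767761, -0.1471439152956009) 0.015383337624371052 [ 0.76870306 -0.14556023] 0.034112763123658185
lip 79 (0.44808006286621094, -0.11056753247976303) 0.010060654021799564 [ 0.44721765 -0.10954089] 0.06035507091452197
perf 295 (0.4219525158405304, -0.0227450393140316) 0.020874036476016045 [ 0.42102739 -0.02236252] 0.05601391284021573
holder ((0.5315151810646057, -0.04435718059539795), (0.07052314281463623, 0.09012288600206375), 10.328239440917969) [ 0.53047838 -0.0441381 ] [[ 0.48874602 -0.00634783]
 [ 0.5049039  -0.09501042]
 [ 0.5742843  -0.08236653]
 [ 0.55812645  0.00629606]]
tray 3518 0.012631103009389189
tray [0.55173134 0.16732066 1.847915  ] 105.87773065963681 142.35055613607463 3580 cleft [0.56814647 0.10960979]
brush extents [ 0.70443333 -0.12051217  0.0040049 ] [0.81122002 0.09096797 0.01879655]
```

View pics/crop0.png

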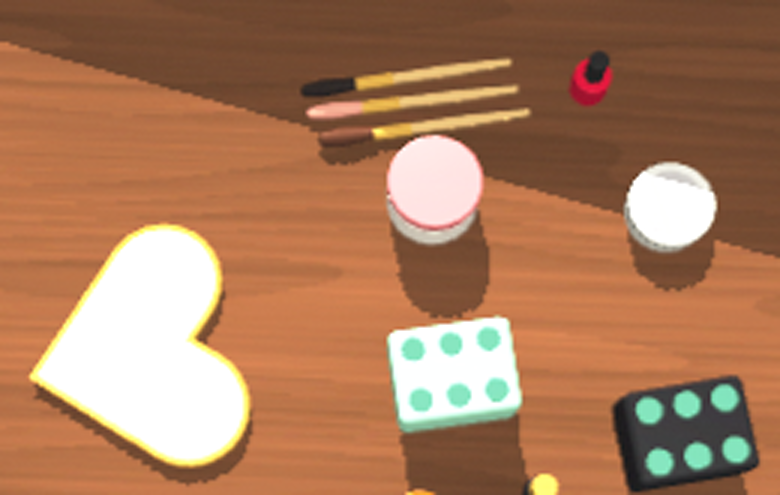

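Call:
arm_command:
  motion:
    - {"ay": 9.5,"hand": 0.35}
    - {"ay": 9.5,"hand": 0.35}
    - {"ay": 9.5,"hand": 0.35}
    - {"ay": 9.5,"hand": 0.35}
    - {"tx": 0.0024,"tz": -0.058,"hand": 0.35}
    - {"tx": 0.0024,"tz": -0.058,"hand": 0.35}
    - {"tx": 0.0024,"tz": -0.058,"hand": 0.35}
    - {"tx": 0.0024,"tz": -0.058,"hand": 0.35}
    - {"tx": 0.0024,"tz": -0.058,"hand": 0.35}
    - {"tx": 0.0024,"tz": -0.058,"hand": 0.35}
    - {"tx": 0.0024,"tz": -0.058,"hand": 0.35}
    - {"tx": 0.0024,"tz": -0.058,"hand": 0.35}

```text
schema error: expected keys tx, ty, tz, ax, ay, az, hand
```

Call:
arm_command:
  motion:
    - {"tx": 0.0024,"tz": -0.058,"hand": 0.35}
    - {"tx": 0.0024,"tz": -0.058,"hand": 0.35}
    - {"tx": 0.0024,"tz": -0.058,"hand": 0.35}
    - {"tx": 0.0024,"tz": -0.058,"hand": 0.35}
    - {"tx": 0.0024,"tz": -0.058,"hand": 0.35}
    - {"tx": 0.0024,"tz": -0.058,"hand": 0.35}
    - {"tx": 0.0024,"tz": -0.058,"hand": 0.35}
    - {"tx": 0.0024,"tz": -0.058,"hand": 0.35}
    - {"hand": 0.35}
    - {"hand": 0.35}

```text
schema error: expected keys tx, ty, tz, ax, ay, az, hand
```

```bash
python3 - <<'E'
from h import *
s=telemetry.read_state();print(s['time'],s['ee_pos'],s['tcp_rot'].round(4),s['grip_width'],s['qpos'],ctrl.finger_overhang)
snap('wrist','w1');snap('scene','s1')
E
```

```text
0.1 [0.22721908 0.52770078 0.24949296] [[ 3.957e-01 -9.000e-04 -9.184e-01]
 [ 9.184e-01 -1.300e-03  3.957e-01]
 [-1.500e-03 -1.000e+00  3.000e-04]] 1.001524976494142 [ 5.48734845e+01  1.03964160e+01  9.21251258e+01 -1.61411271e-03
  7.75674858e+01 -1.18185333e+01] 0.019
```

View pics/w1.png

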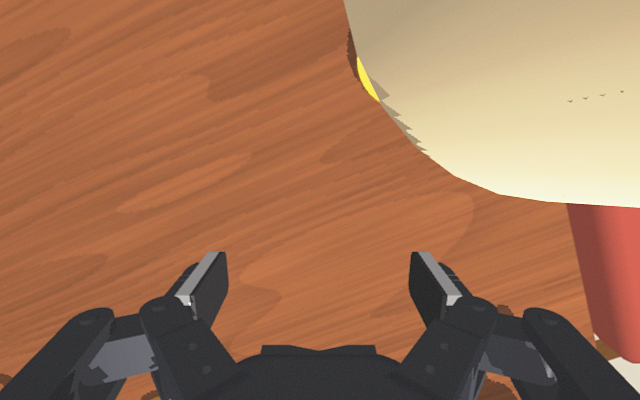

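View pics/s1.png

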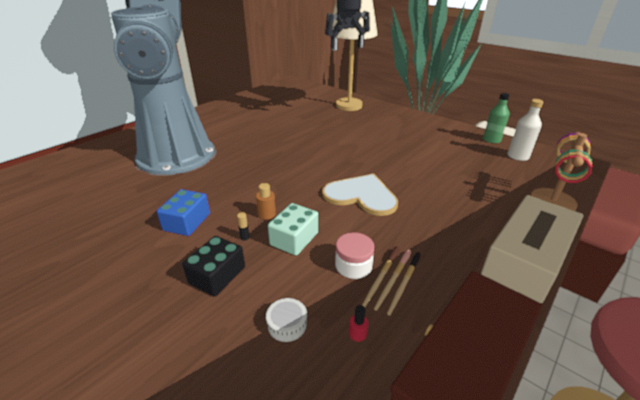

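All seven keys are required. A lampshade shows close at upper right in the wrist view, so I'll locate it before moving.

```bash
python3 - <<'E'
from m import *
c=dict(np.load('pics/w1.npz'));print(c['eye'],c['rotation'].round(3))
for u,v in[(360,10),(365,80),(420,140),(500,190),(600,100),(620,195),(450,50),(550,20)]: print(u,v,world(c,u,v).round(3))
E
```

```text
[0.16091065 0.55703114 0.37256054] [[ 0.395 -0.881 -0.261]
 [ 0.919  0.378  0.114]
 [-0.002 -0.285  0.958]]
360 10 [0.14  0.579 0.27 ]
365 80 [0.155 0.615 0.015]
420 140 [0.184 0.585 0.265]
500 190 [0.213 0.606 0.266]
600 100 [0.161 0.557 0.373]
620 195 [0.205 0.612 0.305]
450 50 [0.161 0.587 0.301]
550 20 [0.161 0.557 0.373]
```

Call:
arm_command:
  motion:
    - {"tx": -0.034,"ty": 0,"tz": -0.0472,"ax": 0,"ay": 0,"az": 0,"hand": 0.35}
    - {"tx": -0.034,"ty": 0,"tz": -0.0472,"ax": 0,"ay": 0,"az": 0,"hand": 0.35}
    - {"tx": -0.034,"ty": 0,"tz": -0.0472,"ax": 0,"ay": 0,"az": 0,"hand": 0.35}
    - {"tx": -0.034,"ty": 0,"tz": -0.0472,"ax": 0,"ay": 0,"az": 0,"hand": 0.35}
    - {"tx": -0.034,"ty": 0,"tz": -0.0472,"ax": 0,"ay": 0,"az": 0,"hand": 0.35}
    - {"tx": -0.034,"ty": 0,"tz": -0.0472,"ax": 0,"ay": 0,"az": 0,"hand": 0.35}
    - {"tx": -0.034,"ty": 0,"tz": -0.0472,"ax": 0,"ay": 0,"az": 0,"hand": 0.35}
    - {"tx": -0.034,"ty": 0,"tz": -0.0472,"ax": 0,"ay": 0,"az": 0,"hand": 0.35}
    - {"tx": -0.034,"ty": 0,"tz": -0.0472,"ax": 0,"ay": 0,"az": 0,"hand": 0.35}
    - {"tx": -0.034,"ty": 0,"tz": -0.0472,"ax": 0,"ay": 0,"az": 0,"hand": 0.35}
    - {"tx": -0.034,"ty": 0,"tz": -0.0472,"ax": 0,"ay": 0,"az": 0,"hand": 0.35}
    - {"tx": -0.034,"ty": 0,"tz": -0.0472,"ax": 0,"ay": 0,"az": 0,"hand": 0.35}

```text
time: 1.7
ee_pos: [0.5869, -0.0725, 0.2502]
tcp_rot: [[0.396, 0.0, -0.918], [0.918, 0.0, 0.396], [0.0, -1.0, 0.0]]
wrist_force: [0.9, -0.4, -0.4]
grip_width: 0.35
```

Call:
arm_command:
  motion:
    - {"tx": -0.034,"ty": 0,"tz": -0.0472,"ax": 0,"ay": 0,"az": 0,"hand": 0.35}
    - {"tx": -0.034,"ty": 0,"tz": -0.0472,"ax": 0,"ay": 0,"az": 0,"hand": 0.35}
    - {"tx": -0.034,"ty": 0,"tz": -0.0472,"ax": 0,"ay": 0,"az": 0,"hand": 0.35}
    - {"tx": -0.034,"ty": 0,"tz": -0.0472,"ax": 0,"ay": 0,"az": 0,"hand": 0.35}
    - {"tx": 0,"ty": 0,"tz": 0,"ax": 0,"ay": 9.5,"az": 0,"hand": 0.35}
    - {"tx": 0,"ty": 0,"tz": 0,"ax": 0,"ay": 9.5,"az": 0,"hand": 0.35}
    - {"tx": 0,"ty": 0,"tz": 0,"ax": 0,"ay": 9.5,"az": 0,"hand": 0.35}
    - {"tx": 0,"ty": 0,"tz": 0,"ax": 0,"ay": 9.5,"az": 0,"hand": 0.35}
    - {"tx": 0,"ty": 0,"tz": 0,"ax": 0,"ay": 0,"az": 0,"hand": 0.35}
    - {"tx": 0,"ty": 0,"tz": 0,"ax": 0,"ay": 0,"az": 0,"hand": 0.35}

```text
time: 2.95
ee_pos: [0.7058, -0.2702, 0.25]
tcp_rot: [[0.876, -0.0, -0.483], [0.483, 0.0, 0.876], [-0.0, -1.0, 0.0]]
wrist_force: [0.6, -0.6, -0.9]
grip_width: 0.351
```

```bash
python3 - <<'E'
from h import *
s=telemetry.read_state();print(s['time'],s['ee_pos'],s['tcp_rot'].round(4),s['grip_width'],s['qpos'].round(1))
snap('wrist','w2')
E
```

```text
2.95 [ 0.70576935 -0.27024616  0.25003664] [[ 8.757e-01 -3.000e-04 -4.829e-01]
 [ 4.829e-01  2.000e-04  8.757e-01]
 [-2.000e-04 -1.000e+00  3.000e-04]] 0.3505194706188441 [-29.9  33.4  61.5  -0.   85.1 -58.8]
```

View pics/w2.png

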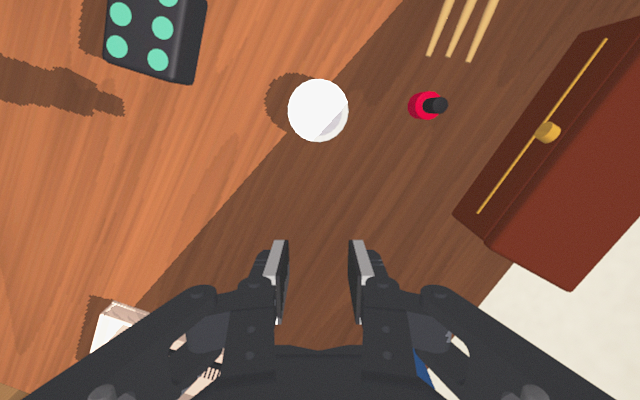

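The wrist view shows the tin at (318,110), centred between the fingertips at (278,242) and (358,242). I'll check the tin position and tip height with this camera.

```bash
python3 - <<'E'
from m import *
c=dict(np.load('pics/w2.npz'));P=cloud(c)
Q=P[70:150,275:360].reshape(-1,3);Q=Q[(Q[:,2]>.02)&(Q[:,2]<.04)];print('tin',circ(Q[:,:2]),Q.mean(0))
R=np.array([[.8757,-.0003,-.4829],[.4829,.0002,.8757],[-.0002,-1,.0003]]);t=np.array([.70577,-.27025,.25004])
for u0,u1 in((255,295),(345,385)):
    Q=P[235:330,u0:u1].reshape(-1,3);L=(Q-t)@R;L=L[(Q[:,2]>.2)&(abs(L[:,0])<.04)]
    i=L[:,1]>L[:,1].max()-.004;print('tip y',L[:,1].max(),'x',L[i,0].min(),L[i,0].max(),'z',L[i,2].min(),L[i,2].max())
    f=L[L[:,2]>L[:,2].max()-.003];print('front z',L[:,2].max(),f[:,1].min(),f[:,1].max(), f[:,0].min(),f[:,0].max())
E
```

```text
tin ((0.673111081123352, -0.2098948359489441), 0.0335855558514595) [ 0.6726192  -0.2092628   0.02741506]
tip y 0.019455359696838512 x -0.019567905081991882 -0.014127628413653117 z -0.009124326696428148 0.010669434255493451
front z 0.07286092758056663 -0.12303969511805819 -0.12303969511805819 0.00041479846909950546 0.00041479846909950546
tip y 0.019435455102281507 x 0.015581957693262377 0.020486322523291436 z -0.010959818466593963 0.010771454741004638
front z 0.07286092758056663 -0.12303969511805819 -0.12303969511805819 0.00041479846909950546 0.00041479846909950546
```

```bash
python3 - <<'E'
from m import *
c=dict(np.load('pics/w2.npz'));P=cloud(c)
R=np.array([[.8757,-.0003,-.4829],[.4829,.0002,.8757],[-.0002,-1,.0003]]);t=np.array([.70577,-.27025,.25004])
L=((P-t)@R).reshape(-1,3);L=L[(c['range_z'].reshape(-1)>0)&(L[:,1]<.03)&(L[:,2]<.05)]
for y in np.arange(-.08,.02,.01):
    m=L[(L[:,1]>=y)&(L[:,1]<y+.01)]
    if len(m):print(round(y,3),len(m),m[:,[0,2]].min(0).round(4),m[:,[0,2]].max(0).round(4))
c=dict(np.load('pics/top0.npz'));P=cloud(c)
Q=P[210:265,400:460].reshape(-1,3);Q=Q[(Q[:,2]>.05)&(Q[:,2]<.066)];print('black',cv2.boxPoints(cv2.minAreaRect(Q[:,:2].astype(np.float32))))
E
```

```text
-0.08 4212 [-0.0637  0.0106] [0.0657 0.0217]
-0.07 13022 [-0.0643 -0.0009] [0.0654 0.0188]
-0.06 10272 [-0.0589 -0.0119] [0.0612 0.0185]
-0.05 5237 [-0.0551 -0.014 ] [0.0565 0.0182]
-0.04 7202 [-0.0506 -0.0131] [0.052  0.0148]
-0.03 1755 [-0.0459 -0.0086] [0.0477 0.0143]
-0.02 1271 [-0.028  -0.0116] [0.0292 0.0121]
-0.01 906 [-0.0279 -0.0113] [0.0293 0.0119]
-0.0 720 [-0.0278 -0.0111] [0.0291 0.0118]
0.01 339 [-0.0266 -0.011 ] [0.0282 0.0117]
black [[ 0.45044217 -0.17993629]
 [ 0.46907437 -0.26820946]
 [ 0.5373615  -0.2537958 ]
 [ 0.5187293  -0.16552263]]
```

Call:
arm_command:
  motion:
    - {"tx": 0.0007,"ty": 0.056,"tz": 0,"ax": 0,"ay": 0,"az": 0,"hand": 0.35}
    - {"tx": 0,"ty": 0.056,"tz": 0,"ax": 0,"ay": 0,"az": 0,"hand": 0.35}
    - {"tx": 0,"ty": 0.056,"tz": 0,"ax": 0,"ay": 0,"az": 0,"hand": 0.35}
    - {"tx": 0,"ty": 0.04,"tz": 0,"ax": 0,"ay": 0,"az": 0,"hand": 0.35}
    - {"tx": 0,"ty": 0.015,"tz": 0,"ax": 0,"ay": 0,"az": 0,"hand": 0.35}
    - {"tx": 0,"ty": 0,"tz": 0,"ax": 0,"ay": 0,"az": 0,"hand": 0.35}

```text
time: 3.75
ee_pos: [0.7062, -0.2699, 0.0268]
tcp_rot: [[0.877, -0.001, -0.481], [0.481, 0.001, 0.877], [-0.001, -1.0, 0.001]]
wrist_force: [0.3, -0.2, -0.1]
grip_width: 0.349
```

The knuckles widen to ±48 mm about 20–30 mm above the TCP, which could hit the holder or jar tops. I need a finer profile before going through.

```bash
python3 - <<'E'
from m import *
c=dict(np.load('pics/w2.npz'));P=cloud(c)
R=np.array([[.8757,-.0003,-.4829],[.4829,.0002,.8757],[-.0002,-1,.0003]]);t=np.array([.70577,-.27025,.25004])
L=((P-t)@R).reshape(-1,3);L=L[(c['range_z'].reshape(-1)>0)&(L[:,1]<.03)&(L[:,2]<.05)]
for y in np.arange(-.04,-.01,.002):
    m=L[(L[:,1]>=y)&(L[:,1]<y+.002)]
    if len(m):print(round(y,3),len(m),m[:,[0,2]].min(0).round(4),m[:,[0,2]].max(0).round(4))
E
```

```text
-0.04 1418 [-0.0506 -0.013 ] [0.052  0.0133]
-0.038 2630 [-0.0493 -0.0131] [0.0509 0.0135]
-0.036 1637 [-0.0486 -0.0122] [0.0499 0.0148]
-0.034 895 [-0.0479 -0.0124] [0.0494 0.0146]
-0.032 622 [-0.0472 -0.0123] [0.0485 0.0144]
-0.03 508 [-0.0459  0.0056] [0.0477 0.0143]
-0.028 508 [-0.0442 -0.0072] [0.0451 0.0143]
-0.026 376 [-0.0412 -0.0079] [0.0424 0.0142]
-0.024 218 [-0.0362 -0.0074] [0.036  0.0138]
-0.022 145 [-0.0302 -0.0086] [0.0321 0.0126]
-0.02 517 [-0.0234 -0.0109] [0.025 0.012]
-0.018 259 [-0.0209 -0.0116] [0.0221 0.0118]
-0.016 159 [-0.0209 -0.0105] [0.022  0.0121]
-0.014 141 [-0.0208 -0.0106] [0.0292 0.0116]
-0.012 195 [-0.028  -0.0096] [0.0292 0.0118]
```

Call:
arm_command:
  motion:
    - {"tx": 0,"ty": -0.0102,"tz": 0,"ax": 0,"ay": 0,"az": 0,"hand": 0.3}
    - {"tx": 0,"ty": 0,"tz": 0.012,"ax": 0,"ay": 0,"az": 0,"hand": 0.3}
    - {"tx": 0,"ty": 0,"tz": 0.008,"ax": 0,"ay": 0,"az": 0,"hand": 0.3}
    - {"tx": 0,"ty": 0,"tz": 0.004,"ax": 0,"ay": 0,"az": 0,"hand": 0.3}
    - {"tx": 0,"ty": 0,"tz": 0.005,"ax": 0,"ay": 0,"az": 0,"hand": 0.3}
    - {"tx": 0,"ty": 0,"tz": 0.005,"ax": 0,"ay": 0,"az": 0,"hand": 0.3}
    - {"tx": 0,"ty": 0,"tz": 0.005,"ax": 0,"ay": 0,"az": 0,"hand": 0.3}
    - {"tx": 0,"ty": 0,"tz": 0.005,"ax": 0,"ay": 0,"az": 0,"hand": 0.3}

```text
time: 4.75
ee_pos: [0.6853, -0.2313, 0.0376]
tcp_rot: [[0.877, 0.0, -0.48], [0.48, -0.0, 0.877], [0.0, -1.0, -0.0]]
wrist_force: [1.9, -0.5, 1.7]
grip_width: 0.299
```

```bash
cat > look.py <<'E'
import sys
from m import *
n=sys.argv[1]
s=telemetry.read_state();t=s['ee_pos'];R=s['tcp_rot'];print(s['time'],t.round(4),'head',np.degrees(np.arctan2(R[1,2],R[0,2])).round(2),s['wrist_force'].round(1),s['grip_width'])
c=snap('wrist','w'+n);c2=snap('top','t'+n)
for nm,c in(('wrist',c),('top',c2)):
    P=cloud(c);pr=t+R[:,2]*.041
    Q=P.reshape(-1,3);Q=Q[(Q[:,2]>.021)&(Q[:,2]<.034)&(np.hypot(Q[:,0]-pr[0],Q[:,1]-pr[1])<.05)]
    L=(Q-t)@R;Q=Q[L[:,2]>.014] 
    if len(Q)<30: print(nm,'few',len(Q));continue
    h=cv2.convexHull(Q[:,:2].astype(np.float32))[:,0]
    f=least_squares(lambda p:np.hypot(h[:,0]-p[0],h[:,1]-p[1])-.033,pr[:2],loss='soft_l1',f_scale=.001).x
    e=np.r_[f,t[2]]-t
    a=np.radians(10.33);H=np.array([.5315,-.0444]);hx=np.array([-np.sin(a),np.cos(a)]);hy=-np.array([np.cos(a),np.sin(a)])
    print(nm,len(Q),'tin',f.round(4),'in tool x,z',(e@R)[[0,2]].round(4),'holder xy',((f-H)@hx).round(4),((f-H)@hy).round(4),'to cleft',(np.array([.5681,.1096])-f).round(4),'z',np.median(Q[:,2]).round(4))
E
python3 look.py 3
```

```text
4.75 [ 0.6853 -0.2313  0.0376] head 118.69 [ 1.9 -0.5  1.7] 0.298893536888076
wrist 16032 tin [ 0.6658 -0.1943] in tool x,z [0.0006 0.0418] holder xy -0.1716 -0.1052 to cleft [-0.0977  0.3039] z 0.0274
top few 0
```

View pics/w3.png

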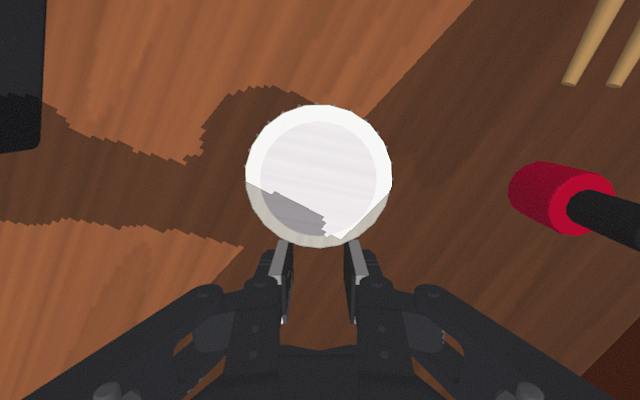

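The tin at (318,177) is seated against both fingertips, in contact, with its centre 41.8 mm ahead of the TCP. Continuing the push.

Call:
arm_command:
  motion:
    - {"tx": 0,"ty": 0,"tz": 0.005,"ax": 0,"ay": 0,"az": 0,"hand": 0.3}
    - {"tx": 0,"ty": 0,"tz": 0.008,"ax": 0,"ay": 0,"az": 0,"hand": 0.3}
    - {"tx": 0,"ty": 0,"tz": 0.008,"ax": 0,"ay": 0,"az": 0,"hand": 0.3}
    - {"tx": 0,"ty": 0,"tz": 0.008,"ax": 0,"ay": 0,"az": 0,"hand": 0.3}
    - {"tx": 0,"ty": 0,"tz": 0.008,"ax": 0,"ay": 0,"az": 0,"hand": 0.3}
    - {"tx": 0,"ty": 0,"tz": 0.008,"ax": 0,"ay": 0,"az": 0,"hand": 0.3}
    - {"tx": 0,"ty": 0,"tz": 0.008,"ax": 0,"ay": 0,"az": 0,"hand": 0.3}
    - {"tx": 0,"ty": 0,"tz": 0.008,"ax": 0,"ay": 0,"az": 0,"hand": 0.3}
    - {"tx": 0,"ty": 0,"tz": 0.008,"ax": 0,"ay": 0,"az": 0,"hand": 0.3}
    - {"tx": 0,"ty": 0,"tz": 0.008,"ax": 0,"ay": 0,"az": 0,"hand": 0.3}
    - {"tx": 0,"ty": 0,"tz": 0.008,"ax": 0,"ay": 0,"az": 0,"hand": 0.3}
    - {"tx": 0,"ty": 0,"tz": 0.005,"ax": 0,"ay": 0,"az": 0,"hand": 0.3}

```text
time: 6.35
ee_pos: [0.6419, -0.1519, 0.0375]
tcp_rot: [[0.877, -0.0, -0.48], [0.48, 0.0, 0.877], [-0.0, -1.0, 0.0]]
wrist_force: [0.2, -1.0, -0.4]
grip_width: 0.301
```

```bash
python3 look.py 4; python3 - <<'E'
from m import *
s=telemetry.read_state();t=s['ee_pos'];R=s['tcp_rot']
for k in('w4','t4'):
    c=dict(np.load('pics/%s.npz'%k));P=cloud(c).reshape(-1,3)
    Q=P[(P[:,2]>.05)&(P[:,2]<.06)];L=(Q-t)@R;
    J=Q[(np.hypot(Q[:,0]-.675,Q[:,1]+.0257)<.05)];print(k,'jar',len(J),len(J)>50 and circ(J[:,:2]))
    J=Q[(np.hypot(Q[:,0]-.5315,Q[:,1]+.0444)<.062)&(Q[:,0]<.60)];print('holder',len(J),len(J)>50 and (cv2.minAreaRect(J[:,:2].astype(np.float32)),cv2.boxPoints(cv2.minAreaRect(J[:,:2].astype(np.float32)))))
E
```

```text
6.35 [ 0.6419 -0.1519  0.0375] head 118.71 [ 0.2 -1.  -0.4] 0.30125159871932017
wrist 16067 tin [ 0.6223 -0.1149] in tool x,z [0.0006 0.0418] holder xy -0.0856 -0.0767 to cleft [-0.0542  0.2245] z 0.0274
top few 0
w4 jar 21319 ((0.6736379861831665, -0.03783205896615982), 0.034333836287260056)
holder 2539 (((0.5571560263633728, -0.08429352194070816), (0.03836660087108612, 0.009799279272556305), 28.963043212890625), array([[ 0.53799933, -0.08929609],
       [ 0.5427446 , -0.0978698 ],
       [ 0.5763127 , -0.07929096],
       [ 0.5715675 , -0.07071725]], dtype=float32))
t4 jar 743 ((0.6743464469909668, -0.026281598955392838), 0.03632717579603195)
holder 153 (((0.5476900935173035, -0.008952047675848007), (0.028210580348968506, 0.05972101539373398), 54.41969680786133), array([[ 0.51519746, -0.00304975],
       [ 0.56376857, -0.03779803],
       [ 0.58018273, -0.01485434],
       [ 0.5316116 ,  0.01989394]], dtype=float32))
```

View pics/w4.png

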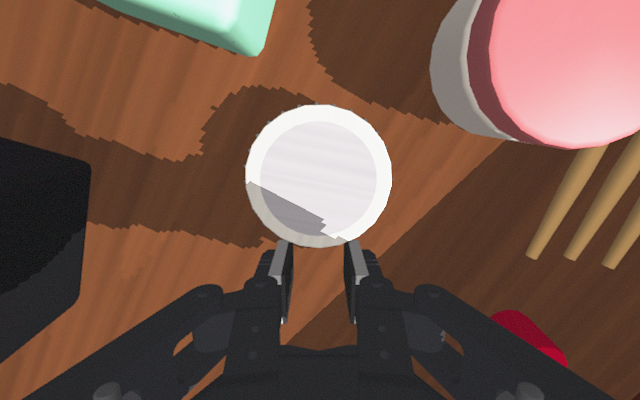

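View pics/t4.png

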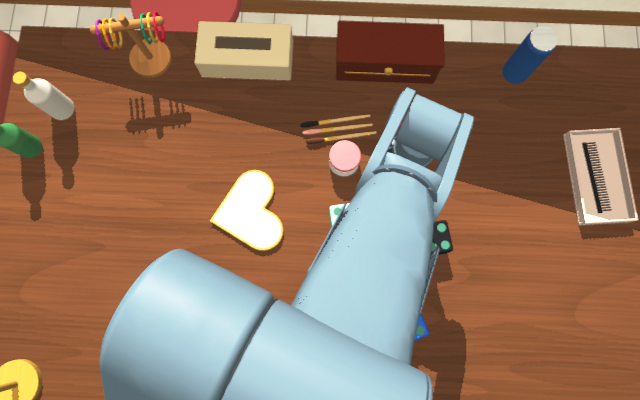

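Call:
arm_command:
  motion:
    - {"tx": 0,"ty": 0,"tz": 0.006,"ax": 0,"ay": 0,"az": 0,"hand": 0.3}
    - {"tx": 0,"ty": 0,"tz": 0.006,"ax": 0,"ay": 0,"az": 0,"hand": 0.3}
    - {"tx": 0,"ty": 0,"tz": 0.003,"ax": 0,"ay": 0,"az": 0,"hand": 0.3}
    - {"tx": -0.0022,"ty": 0,"tz": 0,"ax": 0,"ay": 3,"az": 0,"hand": 0.3}
    - {"tx": -0.0022,"ty": 0,"tz": 0,"ax": 0,"ay": 3,"az": 0,"hand": 0.3}
    - {"tx": -0.0022,"ty": 0,"tz": 0,"ax": 0,"ay": 3,"az": 0,"hand": 0.3}
    - {"tx": -0.0022,"ty": 0,"tz": 0,"ax": 0,"ay": 3,"az": 0,"hand": 0.3}
    - {"tx": -0.0022,"ty": 0,"tz": 0,"ax": 0,"ay": 3,"az": 0,"hand": 0.3}
    - {"tx": -0.0024,"ty": 0,"tz": 0,"ax": 0,"ay": 3.4,"az": 0,"hand": 0.3}
    - {"tx": 0,"ty": 0,"tz": 0,"ax": 0,"ay": 0,"az": 0,"hand": 0.3}

```text
time: 7.7
ee_pos: [0.6221, -0.1438, 0.0373]
tcp_rot: [[0.984, -0.001, -0.179], [0.179, 0.0, 0.984], [-0.0, -1.0, 0.0]]
wrist_force: [0.1, 0.1, -0.0]
grip_width: 0.298
```

```bash
python3 look.py 5; python3 - <<'E'
from m import *
c=dict(np.load('pics/w5.npz'));P=cloud(c).reshape(-1,3)
Q=P[(P[:,2]>.05)&(P[:,2]<.057)]
J=Q[(np.hypot(Q[:,0]-.675,Q[:,1]+.0257)<.045)];h=cv2.convexHull(J[:,:2].astype(np.float32))[:,0]
s=telemetry.read_state();L=(np.c_[J[:,:2],0*J[:,0]+s['ee_pos'][2]]-s['ee_pos'])@s['tcp_rot'];print('jar min tool x',np.sort(L[:,0])[[0,5,20]],L[np.argmin(L[:,0])])
Q=P[(P[:,2]>.03)&(P[:,2]<.057)]
J=Q[(np.hypot(Q[:,0]-.5315,Q[:,1]+.0444)<.062)];L=(np.c_[J[:,:2],0*J[:,0]+s['ee_pos'][2]]-s['ee_pos'])@s['tcp_rot'];L=L[L[:,2]>.05];print('holder max tool x',np.sort(L[:,0])[[-1,-5,-20]],L[np.argmax(L[:,0])])
E
```

```text
7.7 [ 0.6221 -0.1438  0.0373] head 100.32 [ 0.1  0.1 -0. ] 0.29846126839642845
wrist 16427 tin [ 0.6146 -0.1012] in tool x,z [0.0003 0.0433] holder xy -0.0708 -0.0716 to cleft [-0.0465  0.2108] z 0.0274
top few 0
jar min tool x [0.03668968 0.03690769 0.03707957] [3.66896816e-02 1.47548655e-05 1.02200749e-01]
holder max tool x [-0.03616828 -0.03623951 -0.03637254] [-3.61682844e-02  2.21130304e-05  9.35201259e-02]
```

View pics/w5.png

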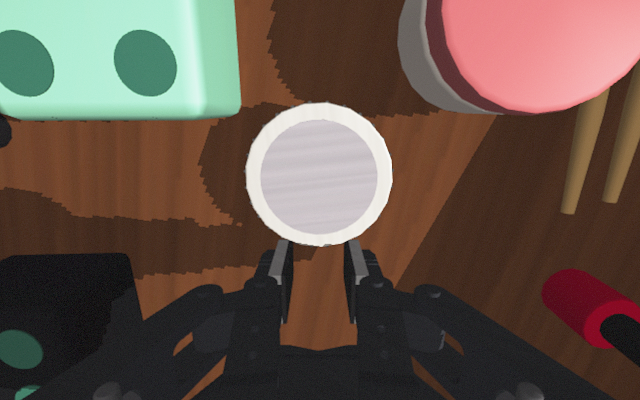

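The tin at (319,174) is centred and aligned, with the holder face at −36.2 mm and the jar at +36.7 mm in tool x. Pushing straight into the gap.

Call:
arm_command:
  motion:
    - {"tx": 0,"ty": 0,"tz": 0.004,"ax": 0,"ay": 0,"az": 0,"hand": 0.3}
    - {"tx": 0,"ty": 0,"tz": 0.006,"ax": 0,"ay": 0,"az": 0,"hand": 0.3}
    - {"tx": 0,"ty": 0,"tz": 0.007,"ax": 0,"ay": 0,"az": 0,"hand": 0.3}
    - {"tx": 0,"ty": 0,"tz": 0.007,"ax": 0,"ay": 0,"az": 0,"hand": 0.3}
    - {"tx": 0,"ty": 0,"tz": 0.007,"ax": 0,"ay": 0,"az": 0,"hand": 0.3}
    - {"tx": 0,"ty": 0,"tz": 0.007,"ax": 0,"ay": 0,"az": 0,"hand": 0.3}
    - {"tx": 0,"ty": 0,"tz": 0.006,"ax": 0,"ay": 0,"az": 0,"hand": 0.3}
    - {"tx": 0,"ty": 0,"tz": 0.004,"ax": 0,"ay": 0,"az": 0,"hand": 0.3}

```text
time: 8.8
ee_pos: [0.6138, -0.0964, 0.0375]
tcp_rot: [[0.984, 0.0, -0.179], [0.179, -0.0, 0.984], [0.0, -1.0, -0.0]]
wrist_force: [0.3, -1.4, 0.2]
grip_width: 0.3
```

```bash
python3 look.py 6
```

```text
8.8 [ 0.6138 -0.0964  0.0375] head 100.3 [ 0.3 -1.4  0.2] 0.3003247761172135
wrist 17698 tin [ 0.5997 -0.0523] in tool x,z [-0.006   0.0459] holder xy -0.02 -0.0657 to cleft [-0.0316  0.1619] z 0.0274
top few 2
```

View pics/w6.png

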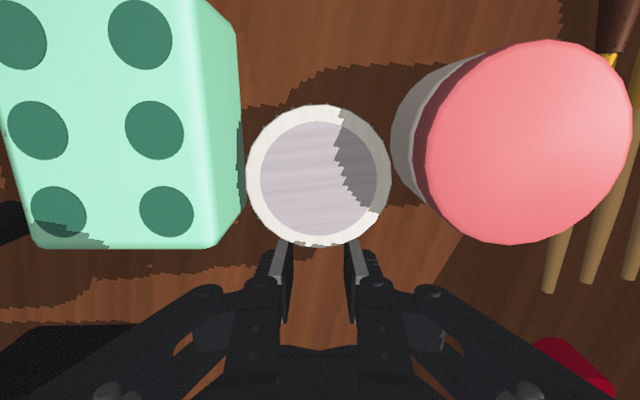

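In the picture the tin at (318,175) has clearance on both sides; the fit's −6 mm offset comes from holder-wall points mixed in. Continuing, watching force as the fingers enter.

Call:
arm_command:
  motion:
    - {"tx": 0,"ty": 0,"tz": 0.004,"ax": 0,"ay": 0,"az": 0,"hand": 0.3}
    - {"tx": 0,"ty": 0,"tz": 0.006,"ax": 0,"ay": 0,"az": 0,"hand": 0.3}
    - {"tx": 0,"ty": 0,"tz": 0.006,"ax": 0,"ay": 0,"az": 0,"hand": 0.3}
    - {"tx": 0,"ty": 0,"tz": 0.006,"ax": 0,"ay": 0,"az": 0,"hand": 0.3}
    - {"tx": 0,"ty": 0,"tz": 0.004,"ax": 0,"ay": 0,"az": 0,"hand": 0.3}

```text
time: 9.52
ee_pos: [0.6091, -0.0707, 0.0375]
tcp_rot: [[0.984, -0.0, -0.179], [0.179, 0.0, 0.984], [-0.0, -1.0, 0.0]]
wrist_force: [0.5, -1.6, 0.0]
grip_width: 0.3
```

```bash
python3 look.py 7
```

```text
9.525 [ 0.6091 -0.0707  0.0375] head 100.31 [ 0.5 -1.6  0. ] 0.30044858433520727
wrist 18073 tin [ 0.5929 -0.0285] in tool x,z [-0.0084  0.0444] holder xy 0.0046 -0.0633 to cleft [-0.0248  0.1381] z 0.0274
top few 12
```

View pics/w7.png

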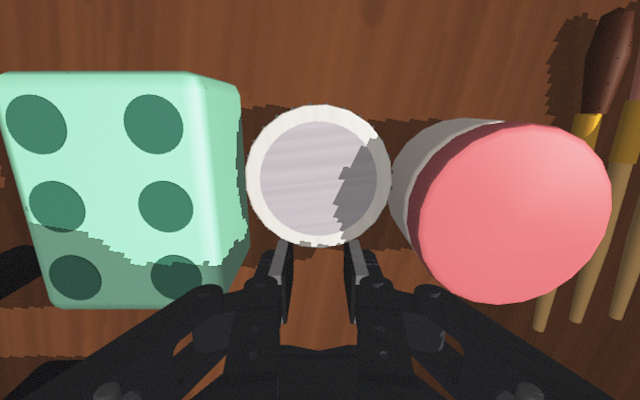

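The tin at (319,176) is now level with the holder's middle, still centred and clear. Continuing through.

Call:
arm_command:
  motion:
    - {"tx": 0,"ty": 0,"tz": 0.004,"ax": 0,"ay": 0,"az": 0,"hand": 0.3}
    - {"tx": 0,"ty": 0,"tz": 0.006,"ax": 0,"ay": 0,"az": 0,"hand": 0.3}
    - {"tx": 0,"ty": 0,"tz": 0.006,"ax": 0,"ay": 0,"az": 0,"hand": 0.3}
    - {"tx": 0,"ty": 0,"tz": 0.005,"ax": 0,"ay": 0,"az": 0,"hand": 0.3}
    - {"tx": 0,"ty": 0,"tz": 0.003,"ax": 0,"ay": 0,"az": 0,"hand": 0.3}

```text
time: 10.25
ee_pos: [0.6049, -0.0472, 0.0375]
tcp_rot: [[0.984, -0.0, -0.179], [0.179, -0.0, 0.984], [-0.0, -1.0, -0.0]]
wrist_force: [0.5, -2.1, 0.2]
grip_width: 0.3
```

Call:
arm_command:
  motion:
    - {"tx": 0,"ty": 0,"tz": 0.004,"ax": 0,"ay": 0,"az": 0,"hand": 0.3}
    - {"tx": 0,"ty": 0,"tz": 0.006,"ax": 0,"ay": 0,"az": 0,"hand": 0.3}
    - {"tx": 0,"ty": 0,"tz": 0.006,"ax": 0,"ay": 0,"az": 0,"hand": 0.3}
    - {"tx": 0,"ty": 0,"tz": 0.005,"ax": 0,"ay": 0,"az": 0,"hand": 0.3}
    - {"tx": 0,"ty": 0,"tz": 0.003,"ax": 0,"ay": 0,"az": 0,"hand": 0.3}

```text
time: 10.88
ee_pos: [0.6006, -0.0236, 0.0375]
tcp_rot: [[0.984, -0.0, -0.179], [0.179, 0.0, 0.984], [-0.0, -1.0, 0.0]]
wrist_force: [-0.8, -0.9, -0.8]
grip_width: 0.298
```

```bash
python3 look.py 8
```

```text
10.875 [ 0.6006 -0.0236  0.0375] head 100.31 [-0.8 -0.9 -0.8] 0.2978012407613058
wrist 16674 tin [0.5931 0.018 ] in tool x,z [0.0001 0.0422] holder xy 0.0503 -0.0718 to cleft [-0.025   0.0916] z 0.0274
top 46 tin [0.5914 0.0254] in tool x,z [-0.0003  0.0498] holder xy 0.0579 -0.0714 to cleft [-0.0233  0.0842] z 0.0274
```

View pics/w8.png

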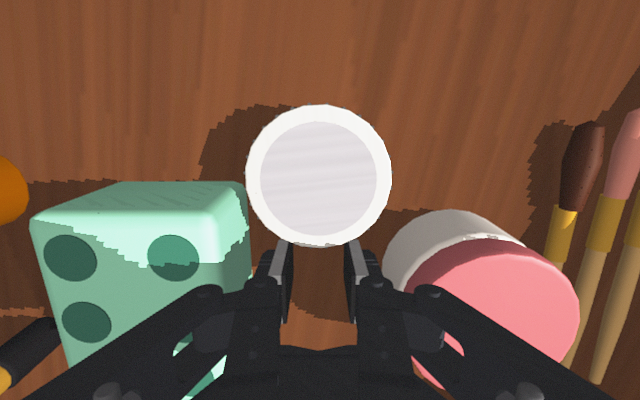

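The tin is out of the gap at (319,176), well seated. I'll push 25 mm straight, then diagonally by about 7°, which the two-finger cradle holds.

Call:
arm_command:
  motion:
    - {"tx": 0,"ty": 0,"tz": 0.005,"ax": 0,"ay": 0,"az": 0,"hand": 0.3}
    - {"tx": 0,"ty": 0,"tz": 0.007,"ax": 0,"ay": 0,"az": 0,"hand": 0.3}
    - {"tx": 0,"ty": 0,"tz": 0.007,"ax": 0,"ay": 0,"az": 0,"hand": 0.3}
    - {"tx": 0,"ty": 0,"tz": 0.006,"ax": 0,"ay": 0,"az": 0,"hand": 0.3}
    - {"tx": -0.0007,"ty": 0,"tz": 0.006,"ax": 0,"ay": 0,"az": 0,"hand": 0.3}
    - {"tx": -0.0007,"ty": 0,"tz": 0.006,"ax": 0,"ay": 0,"az": 0,"hand": 0.3}
    - {"tx": -0.0007,"ty": 0,"tz": 0.006,"ax": 0,"ay": 0,"az": 0,"hand": 0.3}
    - {"tx": -0.0007,"ty": 0,"tz": 0.006,"ax": 0,"ay": 0,"az": 0,"hand": 0.3}
    - {"tx": -0.0007,"ty": 0,"tz": 0.006,"ax": 0,"ay": 0,"az": 0,"hand": 0.3}
    - {"tx": -0.0006,"ty": 0,"tz": 0.005,"ax": 0,"ay": 0,"az": 0,"hand": 0.3}
    - {"tx": 0,"ty": 0,"tz": 0.003,"ax": 0,"ay": 0,"az": 0,"hand": 0.3}

```text
time: 12.35
ee_pos: [0.5852, 0.0375, 0.0375]
tcp_rot: [[0.984, -0.0, -0.179], [0.179, -0.0, 0.984], [-0.0, -1.0, -0.0]]
wrist_force: [-0.1, -0.2, -0.4]
grip_width: 0.294
```

```bash
python3 look.py 9
```

```text
12.35 [0.5852 0.0375 0.0375] head 100.31 [-0.1 -0.2 -0.4] 0.2943846701464922
wrist 16078 tin [0.5783 0.0789] in tool x,z [0.0006 0.042 ] holder xy 0.113 -0.0682 to cleft [-0.0102  0.0307] z 0.0274
top 123 tin [0.5666 0.0982] in tool x,z [-0.0075  0.063 ] holder xy 0.134 -0.0601 to cleft [0.0015 0.0114] z 0.0274
```

View pics/w9.png

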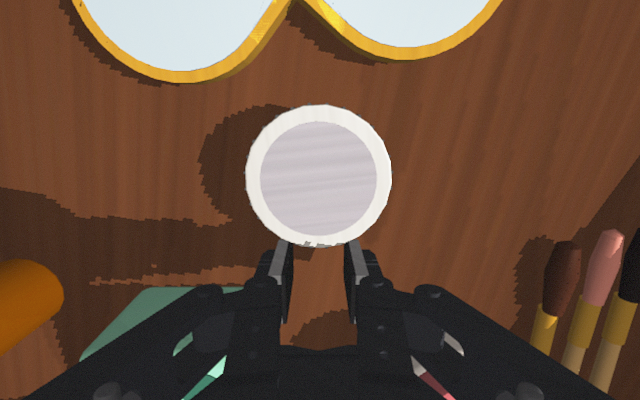

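View pics/t9.png

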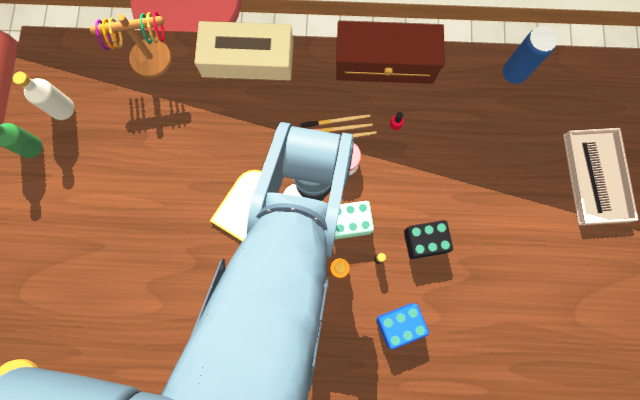

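The wrist view shows the cleft apex at about (297,5), slightly left of the tin at (319,176). About 32 mm remain with 4.5 mm to the left, so I'll push most of it and then creep.

Call:
arm_command:
  motion:
    - {"tx": -0.0006,"ty": 0,"tz": 0.004,"ax": 0,"ay": 0,"az": 0,"hand": 0.3}
    - {"tx": -0.0009,"ty": 0,"tz": 0.006,"ax": 0,"ay": 0,"az": 0,"hand": 0.3}
    - {"tx": -0.0009,"ty": 0,"tz": 0.006,"ax": 0,"ay": 0,"az": 0,"hand": 0.3}
    - {"tx": -0.0009,"ty": 0,"tz": 0.006,"ax": 0,"ay": 0,"az": 0,"hand": 0.3}
    - {"tx": -0.0006,"ty": 0,"tz": 0.004,"ax": 0,"ay": 0,"az": 0,"hand": 0.3}
    - {"tx": -0.0003,"ty": 0,"tz": 0.002,"ax": 0,"ay": 0,"az": 0,"hand": 0.3}
    - {"tx": 0,"ty": 0,"tz": 0,"ax": 0,"ay": 0,"az": 0,"hand": 0.3}

```text
time: 13.32
ee_pos: [0.5761, 0.0643, 0.0375]
tcp_rot: [[0.984, -0.0, -0.179], [0.179, 0.0, 0.984], [-0.0, -1.0, 0.0]]
wrist_force: [-0.7, -0.2, -0.2]
grip_width: 0.305
```

```bash
python3 look.py 10
```

```text
13.325 [0.5761 0.0643 0.0375] head 100.3 [-0.7 -0.2 -0.2] 0.3049998702327888
wrist 16178 tin [0.5691 0.1059] in tool x,z [0.0006 0.0423] holder xy 0.1412 -0.064 to cleft [-0.001   0.0037] z 0.0274
top 159 tin [0.5694 0.1048] in tool x,z [0.0007 0.0411] holder xy 0.14 -0.0641 to cleft [-0.0013  0.0048] z 0.0278
```

View pics/w10.png

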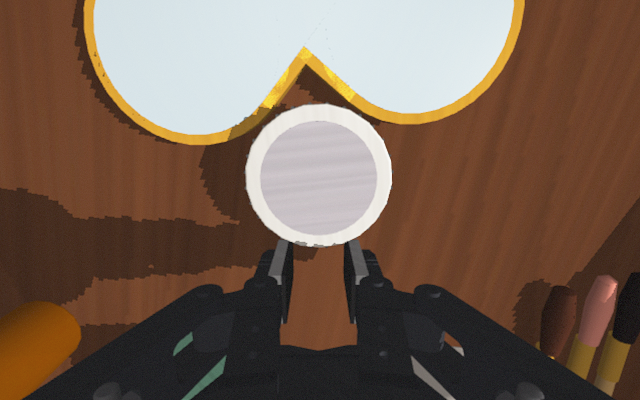

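The tin at (319,176) is nearly touching both lobes, with about 4 mm left by measurement. Creeping in and watching the force.

Call:
arm_command:
  motion:
    - {"tx": -0.0002,"ty": 0,"tz": 0.001,"ax": 0,"ay": 0,"az": 0,"hand": 0.3}
    - {"tx": -0.0002,"ty": 0,"tz": 0.001,"ax": 0,"ay": 0,"az": 0,"hand": 0.3}
    - {"tx": 0,"ty": 0,"tz": 0.001,"ax": 0,"ay": 0,"az": 0,"hand": 0.3}
    - {"tx": 0,"ty": 0,"tz": 0,"ax": 0,"ay": 0,"az": 0,"hand": 0.3}

```text
time: 13.92
ee_pos: [0.5753, 0.0669, 0.0375]
tcp_rot: [[0.984, -0.0, -0.179], [0.179, -0.0, 0.984], [-0.0, -1.0, -0.0]]
wrist_force: [-0.5, -0.9, 0.0]
grip_width: 0.305
```

Call:
arm_command:
  motion:
    - {"tx": 0,"ty": 0,"tz": 0.001,"ax": 0,"ay": 0,"az": 0,"hand": 0.3}
    - {"tx": 0,"ty": 0,"tz": 0,"ax": 0,"ay": 0,"az": 0,"hand": 0.3}

```text
time: 14.18
ee_pos: [0.5751, 0.0679, 0.0375]
tcp_rot: [[0.984, 0.0, -0.179], [0.179, -0.0, 0.984], [0.0, -1.0, -0.0]]
wrist_force: [0.9, -0.8, -0.8]
grip_width: 0.299
```

```bash
python3 look.py 11
```

```text
14.175 [0.5751 0.0679 0.0375] head 100.29 [ 0.9 -0.8 -0.8] 0.2992088548567376
wrist 16093 tin [0.5682 0.1096] in tool x,z [0.0007 0.0422] holder xy 0.1449 -0.0637 to cleft [-0.0001  0.    ] z 0.0274
top 156 tin [0.5927 0.1084] in tool x,z [0.0246 0.0367] holder xy 0.1394 -0.0876 to cleft [-0.0246  0.0012] z 0.0275
```

View pics/w11.png

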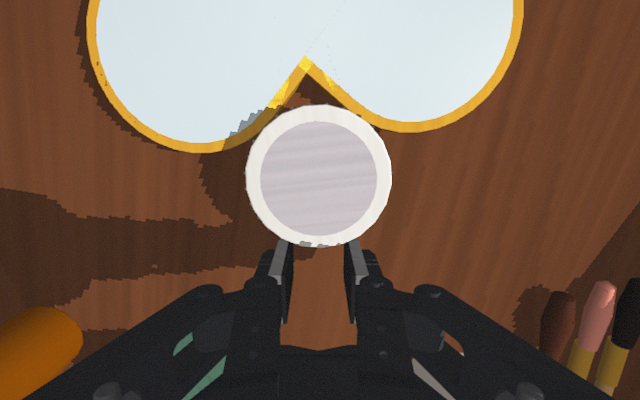

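The tin reads within 1 mm of the cleft with no contact force yet, so I'll creep slightly further to seat it.

Call:
arm_command:
  motion:
    - {"tx": 0,"ty": 0,"tz": 0.001,"ax": 0,"ay": 0,"az": 0,"hand": 0.3}
    - {"tx": 0,"ty": 0,"tz": 0,"ax": 0,"ay": 0,"az": 0,"hand": 0.3}

```text
time: 14.52
ee_pos: [0.575, 0.0684, 0.0376]
tcp_rot: [[0.984, 0.0, -0.179], [0.179, -0.001, 0.984], [-0.0, -1.0, -0.001]]
wrist_force: [-0.7, -4.5, 1.2]
grip_width: 0.303
```

Call:
arm_command:
  motion:
    - {"tx": 0,"ty": 0,"tz": 0.001,"ax": 0,"ay": 0,"az": 0,"hand": 0.3}
    - {"tx": 0,"ty": 0,"tz": 0,"ax": 0,"ay": 0,"az": 0,"hand": 0.3}

```text
time: 14.78
ee_pos: [0.575, 0.069, 0.0377]
tcp_rot: [[0.984, 0.0, -0.179], [0.179, -0.001, 0.984], [0.0, -1.0, -0.001]]
wrist_force: [-0.6, -6.5, 1.5]
grip_width: 0.301
```

Contact force has reached 6.5 N, so the tin is seated. Backing off, then up and away.

Call:
arm_command:
  motion:
    - {"tx": 0,"ty": 0,"tz": -0.003,"ax": 0,"ay": 0,"az": 0,"hand": 0.3}
    - {"tx": 0,"ty": 0,"tz": -0.008,"ax": 0,"ay": 0,"az": 0,"hand": 0.3}
    - {"tx": 0,"ty": 0,"tz": -0.01,"ax": 0,"ay": 0,"az": 0,"hand": 0.3}
    - {"tx": 0,"ty": -0.03,"tz": 0,"ax": 0,"ay": 0,"az": 0,"hand": 0.3}
    - {"tx": 0,"ty": -0.05,"tz": 0,"ax": 0,"ay": 0,"az": 0,"hand": 0.3}
    - {"tx": 0,"ty": -0.06,"tz": 0,"ax": 0,"ay": 0,"az": 0,"hand": 0.3}
    - {"tx": 0,"ty": -0.06,"tz": 0,"ax": 0,"ay": 0,"az": 0,"hand": 0.3}
    - {"tx": 0,"ty": 0,"tz": -0.05,"ax": 0,"ay": 0,"az": 0,"hand": 0.3}
    - {"tx": 0,"ty": 0,"tz": -0.06,"ax": 0,"ay": 0,"az": 0,"hand": 0.3}
    - {"tx": 0,"ty": 0,"tz": -0.06,"ax": 0,"ay": 0,"az": 0,"hand": 0.3}
    - {"tx": 0,"ty": 0,"tz": -0.06,"ax": 0,"ay": 0,"az": 0,"hand": 0.3}
    - {"tx": 0,"ty": 0,"tz": -0.06,"ax": 0,"ay": 0,"az": 0,"hand": 0.3}

```text
time: 16.27
ee_pos: [0.6303, -0.2386, 0.2375]
tcp_rot: [[0.984, 0.0, -0.178], [0.178, 0.0, 0.984], [0.0, -1.0, 0.0]]
wrist_force: [1.5, 0.7, -0.1]
grip_width: 0.299
```

Call:
arm_command:
  motion:
    - {"tx": 0,"ty": 0,"tz": -0.06,"ax": 0,"ay": 0,"az": 0,"hand": 0.3}
    - {"tx": 0,"ty": 0,"tz": 0,"ax": 0,"ay": 0,"az": 0,"hand": 0.3}
    - {"tx": 0,"ty": 0,"tz": 0,"ax": 0,"ay": 0,"az": 0,"hand": 0.3}

```text
time: 16.65
ee_pos: [0.6406, -0.2953, 0.2368]
tcp_rot: [[0.984, -0.001, -0.178], [0.178, 0.001, 0.984], [-0.001, -1.0, 0.001]]
wrist_force: [0.5, 1.2, 0.3]
grip_width: 0.298
```

```bash
python3 - <<'E'
from m import *
from scipy.optimize import minimize
def model(p,G):
    cs,sn=np.cos(p[2]),np.sin(p[2]);L=(G-p[:2])@np.array([[cs,-sn],[sn,cs]])
    x,y=L[:,0],abs(L[:,1]);lobe=np.hypot(x,y-.05)-.045
    d=np.hypot(.114,.05);a=np.arctan2(.05,-.114)-np.arcsin(.045/d);t=np.array([np.cos(a),np.sin(a)]);n=np.array([t[1],-t[0]])
    return np.minimum(lobe,np.maximum((x-.114)*n[0]+y*n[1],-x))
c=snap('top','t12');P0=cloud(dict(np.load('pics/top0.npz')));P=cloud(c)
def reg(P,u0,u1,v0,v1,z0,z1):
    Q=P[v0:v1,u0:u1].reshape(-1,3);return Q[(Q[:,2]>z0)&(Q[:,2]<z1)]
Q=P.reshape(-1,3);Q=Q[(Q[:,2]>.024)&(Q[:,2]<.032)&(np.hypot(Q[:,0]-.568,Q[:,1]-.11)<.05)];tin=np.array(circ(Q[:,:2])[0]);print('tin',tin,circ(Q[:,:2])[1],np.median(Q[:,2]),Q[:,2].std())
res=[]
for PP in(P0,P):
    A=PP[160:260,200:295].reshape(-1,3);A=A[np.hypot(A[:,0]-.568,A[:,1]-.11)>.037];M=(A[:,2]>.006)&(A[:,2]<.025)
    f=lambda p:((1/(1+np.exp(model(p,A[:,:2])/.001))-M)**2).sum()
    p=minimize(f,[.5517,.1673,1.848],method='Nelder-Mead').x;res.append(p);print('tray',p,p[:2]-.06*np.array([np.cos(p[2]),np.sin(p[2])]))
print('tray moved',np.linalg.norm(res[1][:2]-res[0][:2]),'tin-cleft',np.linalg.norm(tin-(res[1][:2]-.06*np.array([np.cos(res[1][2]),np.sin(res[1][2])]))))
for n,b in dict(polish=(385,410,105,135,.02,.08),lip=(370,392,245,270,.03,.08),perf=(325,355,252,285,.03,.1),brush=(295,385,105,150,.004,.03)).items():
    print(n,reg(P0,*b)[:,:2].mean(0).round(4),reg(P,*b)[:,:2].mean(0).round(4))
print(telemetry.read_state()['ee_pos'],telemetry.read_state()['wrist_force'])
E
```

```text
tin [0.56846988 0.10894618] 0.03363625705242157 0.027608623058260173 0.0017938859270345906
tray [0.55185594 0.16740309 1.84946569] [0.56836053 0.10971775]
tray [0.55176736 0.16771522 1.85075265] [0.56834618 0.11005117]
tray moved 0.00032445386177033943 tin-cleft 0.0011118908396111431
polish [ 0.7687 -0.1456] [ 0.7689 -0.1458]
lip [ 0.4472 -0.1095] [ 0.4473 -0.1096]
perf [ 0.421  -0.0224] [ 0.421  -0.0224]
brush [ 7.527e-01 -5.000e-04] [ 0.7533 -0.0013]
[ 0.64080506 -0.2943802   0.2371514 ] [ 0.51772346 -0.18624086  0.97400485]
```

View pics/t12.png

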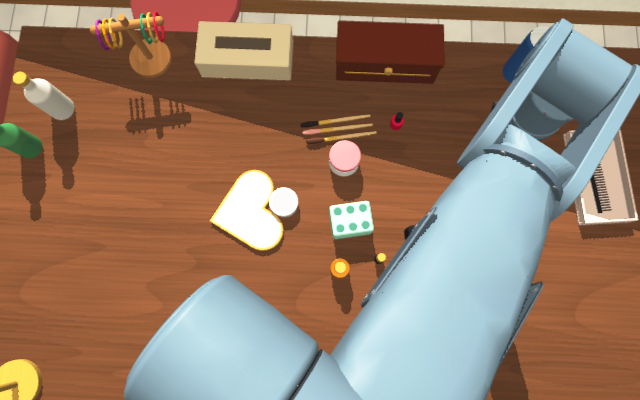

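The tin at (283,202) sits in the cleft, and everything else is where it began. The arm is clear, so I'm handing in.

```bash
python3 -c "
from plant import ctrl;print(ctrl.finish_job())"
```

```text
the job is handed in; nothing more can be done
None
```

I pushed the tin flat along the table with the two fingertips as a cradle. It went through the gap between the holder and the jar and into the cleft of the heart tray, where I stopped at about 6.5 N of contact force. The arm then backed off and up, and I handed the job in at about 17 s; no verdict was reported.

Last checks, from the top camera after the arm had retreated:
- **Tin:** its centre is about 1 mm from the nested position and its top is 27.6 mm above the table, so it stands flat.
- **Tray:** it moved about 0.3 mm.
- **Bystanders:** the nail polish, lipstick and perfume moved less than 0.5 mm. The brushes, measured as a group, moved about 1 mm, which is within measurement noise.
- **Arm:** it was clear of everything at 0.24 m height.

**Gap check:** inside the gap the automatic circle fit read the tin 6 to 8 mm to one side, because points on the holder wall got mixed in. The wrist pictures and the fits just before and after the gap (y = −0.0716 and −0.0718 m in the holder's frame) show it was centred.

The first move calls were refused because every row needs all seven keys. That cost no time, and it gave me a chance to see a lampshade close to the gripper and move away before turning.

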